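# Close up the spice boxes

### The job

Lift the orange-lidded spice box from between the two jars, stand it on the cork mat and let go, then take it again across its two long ends, lower it upright and lengthwise into the free part of the wooden trough and let go. Then push it gently along the trough until it meets the blue-lidded box squarely, and on until both are stopped by the dark divider; press them for a moment so that no gap is left, without pressing hard. Keep it upright, and leave the jars, lid, spoon, colander and container where they stand.

Things in the scene. Friction and masses are not known exactly. Their poses are not given: they have to be found in the camera images.
- spice_box: the box to move: white plastic spice box, orange lid, 64 mm long (y), 46 mm wide (x), 75 mm tall, flat faces; origin at the centre of its underside; half a turn makes no difference; 0.14 to 0.28 kg, slides on wood at up to 4 N. It starts on the turntable with a jar 6 mm from each end (+y, -y), so only its x faces are free there; in the trough the walls come 3.5 mm from its x faces.
- neighbour_box: the blue-lidded spice box, otherwise the same: 64 mm long (y), 46 mm wide (x), 75 mm tall, flat faces; origin at the centre of its underside; half a turn makes no difference; 0.14 to 0.28 kg, slides on wood at up to 4 N. It stands loose in the trough, lengthwise, its y axis along it, 4 to 41 mm short of the divider.
- trough: wooden trough fixed to the counter, open at the top: inside 53 mm wide (x), 300 mm long (y), walls 6 mm, rim 72 mm and floor 6 mm above the counter; origin on the counter under its centre. A fixed dark divider, 55 mm tall, stops the boxes near the -y end: its face lies anywhere from y = -148 to -120 mm and must be felt for. Beyond the blue-lidded box towards +y it is empty. Push towards -y.
- mat: square cork mat fixed to the counter, 130 x 130 mm, 4 mm thick; origin under its centre
- turntable: white plastic turntable, 250 mm across, top 25 mm above the counter, locked so that it does not turn; origin on the counter under its centre. The orange-lidded box stands at its middle.
- blue_jar: round blue ceramic jar with a wooden lid, 72 mm across, 76 mm tall, 0.4 kg, on the turntable at one end of the orange-lidded box; origin at the centre of its underside. Leave it in place.
- red_jar: the same jar in terracotta, at the other end of the box; origin at the centre of its underside. Leave it in place.
- steamer_lid: aluminium steamer lid, 234 mm across, 54 mm tall with its black knob, lying beyond the trough; origin at the centre of its underside. Leave it in place.
- wooden_spoon: wooden spoon, 280 mm long, lying on the counter; leave it in place
- colander: stainless colander bowl, 210 mm across, 85 mm tall; origin at the centre of its underside. Leave it in place.
- clip_container: plastic food container with a green clip-on lid, 106 x 156 mm, 79 mm tall; origin at the centre of its underside. Leave it in place.
Mind the look-alikes: they are no part of the job. What is shaped like the neighbour_box but green is not meant.

How it is judged:
On the way, in this order (a step that is already met when the one before it is completed fails the run):
1. the orange-lidded box stands upright on the cork mat, let go (z of spice_box in the frame of mat between 0.001 and 0.008 m and x of spice_box in the frame of mat between -0.065 and 0.065 m and y of spice_box in the frame of mat between -0.065 and 0.065 m and angle between spice_box's own z axis and vertical below 0.06 rad and contact force between spice_box and the fingers below 0.1 N and contact force between spice_box and the arm below 0.1 N), for 0.2 s.
2. it stands upright on the floor of the trough, let go, not yet touching the blue-lidded box (z of spice_box in the frame of trough between 0.003 and 0.01 m and x of spice_box in the frame of trough between -0.012 and 0.012 m and y of spice_box in the frame of trough between -0.12 and 0.12 m and contact force between spice_box and the fingers below 0.1 N and contact force between spice_box and the arm below 0.1 N and angle between spice_box's own z axis and vertical below 0.06 rad and y of spice_box in the frame of neighbour_box above 0.067 m), for 0.1 s.
3. it presses against the blue-lidded box with at least 5 N for 0.04 s, more than sliding takes: the row is stopped by the divider (contact force between spice_box and neighbour_box above 5 N), for 0.04 s.
At the end, for the whole second after the job is handed in: Both boxes stand upright (within 0.04 rad) on the trough's floor, square with the trough (within 0.04 rad), the orange-lidded box within 2 mm of touching the blue-lidded one, which has been pushed from its start (by over 3 mm), at rest and not held (z of spice_box in the frame of trough between 0.003 and 0.01 m and x of spice_box in the frame of trough between -0.012 and 0.012 m and y of spice_box in the frame of trough between -0.12 and 0.12 m and contact force between spice_box and the fingers below 0.1 N and contact force between spice_box and the arm below 0.1 N and angle between each of spice_box, neighbour_box's own z axis and vertical below 0.04 rad and angle between the y axis of each of spice_box, neighbour_box and the y axis of trough, either way round below 0.04 rad and y of spice_box in the frame of neighbour_box between 0.06 and 0.066 m and distance of neighbour_box from where it was at the start of the episode above 0.003 m and z of neighbour_box in the frame of trough below 0.01 m and linear speed of each of spice_box, neighbour_box below 0.01 m/s).
It fails at once if the boxes are pressed together with more than 35 N (contact force between spice_box and neighbour_box above 35 N).
It fails at once if the orange-lidded box is tipped by more than 0.5 rad (angle between spice_box's own z axis and vertical above 0.5 rad).
It fails at once if a jar is moved by more than 10 mm (distance of any of blue_jar, red_jar from where it was at the start of the episode above 0.01 m).
It fails at once if the steamer lid, spoon, colander or container is moved by more than 20 mm (distance of any of steamer_lid, wooden_spoon, colander, clip_container from where it was at the start of the episode above 0.02 m).
It also fails if it takes over 72 s, if anything falls off the work surface, if the arm or the gripper's body presses on something with over 40 N, if the wrist force passes 120 N, or if a joint passes its speed limit or range.

### The arm

A 6-joint arm with a two-finger parallel gripper is mounted at the origin on the work surface. World frame = base frame: x ahead of the robot, y to its left, z up, the work surface at z = 0. Lengths are in m, angles in rad, forces in N, time in s.
With the tool pointing down it reaches from about 0.35 to 0.975 m from the base axis. Payload 17.4 kg.
Tool frame: the origin (TCP) lies midway between the tips of the shut fingers; the grasp point (between the pads) lies 19 mm behind it; y points along the fingers, z is the direction in which the jaws open and shut, and the axes are right-handed (so a half turn about y gives the same grasp; the last joint's range is limited). The gripper opens to 85 mm and grips with 20 to 120 N. Pads are 22 mm wide; open, the fingers measure 114 mm over their backs; the gripper's body (76 mm by 85 mm) begins 54 mm behind the grasp point. The pads swing forward as they close: fully open they stand 13 mm farther back than shut.
Start: joints at [1.205, 0.116, 1.442, -0, 1.584, -0.038], TCP at [0.217, 0.639, 0.231] pointing down, gripper open.
Joint ranges: [-2.83, 2.83], [-0.83, 2.19], [0.07, 2.5], [-1.14, 4.28], [0.01, 3], [-2.97, 2.97]. Speed limits (rad/s): [1.89, 1.89, 2.22, 3.14, 3.14, 3.14].

### API

Orientations are given as a unit quaternion [w, x, y, z].
In Python, from cell import r gives the robot as it stands.
- The arm moves only by the tool apply_moves, never from a script. Its argument "increments" is a list of rows, each an object of numbers: "jaw": the finger opening in mm, from 0 to 85.4; "x", "y", "z": the shift along the tool's x, y, z in mm; "yaw": the turn about the tool's y in degrees. In form: [{"jaw": .., "x": .., "y": .., "z": .., "yaw": ..}, ...]. A call has 1 to 20 rows; each row shifts and turns the commanded pose from where the row before left it, along the tool's axes as they then stand; what a row does not reach is not made up. A row lasts 1/8 s, in which the tool goes at most 62.5 mm and 10.7 degrees, less where a joint would pass 70% of its speed; a pose out of reach is approached as far as the arm can. A call is refused whole if a number of a shift passes 62.5 or a number of a turn 10.7, either way. A call with a gripper value outside its range is refused whole. The fingers move at their own pace and stop on an object; "squeeze" is the grip in N (left out, the last holds). Time passes only in rows, so rows that do not move let the fingers close. It gives the time, the measured TCP pose, the force and the opening at its end, in the units of the state.
- r.observe(): the state, without advancing time (a new reading comes with each control period).
- r.snapshot(name): name is "side" or "top"; returns a dict with "image" (420x560x3 uint8, blue, green, red), "K" (3x3 intrinsics, pixels), "k1" (the pictures are not rectified: a ray, as slopes to the right and down, at radius r is drawn at 1 + k1 r^2 times it, then the intrinsics apply), "cam_to_world" (4x4, takes a point from camera to world coordinates). Camera axes: x right, y down, z forward; pixel columns grow to the right and rows downward; lengths in m; the calibration is good to about 2 mm. A picture is of the moment at which its call begins. There is no depth.
- r.finish_job(): hands the job in, once; it reports no verdict.
The state is a dict: "clock": time; "joint_positions": joint angles; "qvel": joint speeds; "effort": joint torques, N m; "tcp_pos": TCP position; "tcp_rot": TCP orientation; "contact_force": force on the tool from outside, world axes, zero at the start; "moment": the same for the moment, N m; "width": finger opening in m.
Only numpy, scipy, OpenCV 4.12 (cv2) and the standard library are available. Lean on these libraries where they do the work, as an engineer would, in place of code of your own. Each camera call takes 0.05 s, during which the arm holds its last target. There are 200 camera calls.

## Working session

There is one attempt and no reset: what is moved stays moved. The work goes in short steps, Python scripts to look and compute and a tool call to move; the robot and the scene stay as the last step left them, time stands still between calls to the robot, and variables do not carry over. Pictures are saved under pics/ and viewed, about 8 in all and at most 12, crops included, and the job is handed in when it is done.

Besides the shell and the picture viewer there is one more tool, called in YAML: its name, and indented under it one key for each argument. apply_moves: Moves the arm, as the interface text tells. Its arguments: {"type":"object","properties":{"increments":{"type":"array","items":{"type":"object","properties":{"jaw":{"type":"number"},"x":{"type":"number"},"y":{"type":"number"},"z":{"type":"number"},"yaw":{"type":"number"}}}},"squeeze":{"type":"number"}},"required":["increments"]}

```bash
ls; mkdir -p pics; python3 - <<'E'
from cell import r
import cv2,numpy as np
s=r.observe();print({k:np.round(v,3) for k,v in s.items()})
for n in("top","side"):
    d=r.snapshot(n);cv2.imwrite(f"pics/{n}0.png",d["image"]);np.savez(f"{n}0.npz",**d);print(n,d["K"].round(1).tolist(),d["k1"],d["cam_to_world"].round(3).tolist())
E
```

```text
pics
{'clock': np.float64(0.0), 'joint_positions': array([ 1.205,  0.117,  1.442, -0.   ,  1.584, -0.038]), 'qvel': array([-0.001,  0.   ,  0.001,  0.   , -0.   ,  0.   ]), 'effort': array([-3.0000e-03, -7.3196e+01, -6.3251e+01, -0.0000e+00,  6.0000e-03,
        0.0000e+00]), 'tcp_pos': array([0.217, 0.639, 0.231]), 'tcp_rot': array([-0.697,  0.698, -0.115,  0.115]), 'contact_force': array([-0.087, -0.066, -0.417]), 'moment': array([ 0.004,  0.019, -0.034]), 'width': np.float64(0.086)}
top [[433.3, 0.0, 284.9], [0.0, 433.3, 206.9], [0.0, 0.0, 1.0]] -0.10732339036355881 [[0.018, -0.988, 0.153, 0.401], [-1.0, -0.02, -0.013, 0.062], [0.016, -0.153, -0.988, 1.104], [0.0, 0.0, 0.0, 1.0]]
side [[505.1, 0.0, 279.4], [0.0, 505.1, 198.2], [0.0, 0.0, 1.0]] -0.008730782684616826 [[0.977, -0.147, 0.154, 0.352], [-0.213, -0.644, 0.735, -0.936], [-0.009, -0.751, -0.66, 0.945], [0.0, 0.0, 0.0, 1.0]]
```

View pics/top0.png

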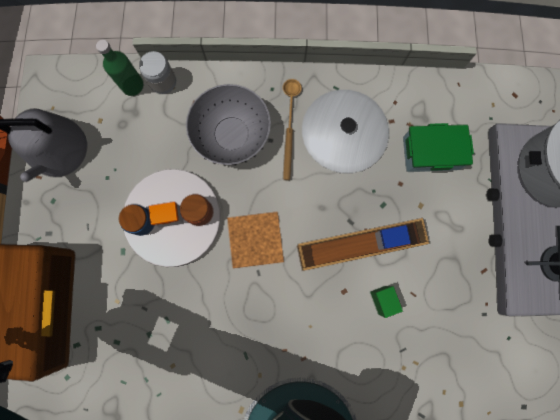

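View pics/side0.png

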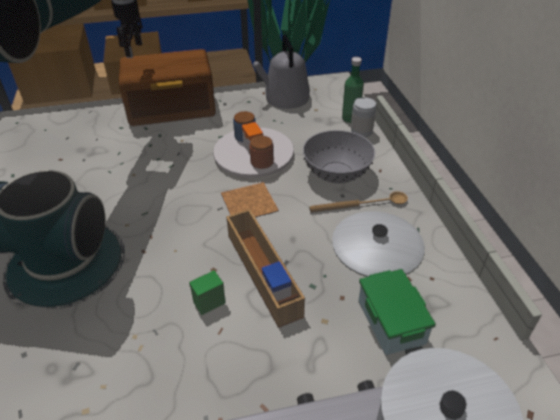

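Top view: the orange lid is at (163,213), between the jars at (135,219) and (196,209). The mat is at (256,240), the trough spans (300..430, 220..268), and the blue lid is at (396,237). 
Candidates for the spice box are the orange lid (163,213), the orange-yellow chest handle (47,312), the terracotta jar lid (196,209), the green look-alike (388,300) and the blue box (396,237). I choose (163,213).

```bash
cat > h.py <<'E'
import numpy as np,cv2
def ray(d,uv,z):
    K=d["K"];uv=np.array(uv,float).reshape(-1,1,2)
    n=cv2.undistortPoints(uv,K,np.array([float(d["k1"]),0,0,0,0])).reshape(-1,2)  # model r_d=r(1+k1 r^2)
    T=d["cam_to_world"];v=np.c_[n,np.ones(len(n))]@T[:3,:3].T;o=T[:3,3]
    return (o+v*((z-o[2])/v[:,2])[:,None])[:,:2]
def mask(im,lo,hi,roi):
    h=cv2.cvtColor(im,cv2.COLOR_BGR2HSV);m=cv2.inRange(h,np.array(lo),np.array(hi))
    q=np.zeros_like(m);x0,y0,x1,y1=roi;q[y0:y1,x0:x1]=m[y0:y1,x0:x1]
    c=max(cv2.findContours(q,cv2.RETR_EXTERNAL,cv2.CHAIN_APPROX_NONE)[0],key=cv2.contourArea)
    return c.reshape(-1,2)
def rect(d,lo,hi,roi,z):
    c=mask(d["image"],lo,hi,roi);p=ray(d,c,z)
    (cx,cy),(w,h),a=cv2.minAreaRect((p*1000).astype(np.float32))
    b=cv2.boxPoints(((cx,cy),(w,h),a));e=[b[1]-b[0],b[2]-b[1]];l=max(e,key=np.linalg.norm)
    ang=np.degrees(np.arctan2(l[1],l[0]))%180
    return np.round([cx,cy,max(w,h),min(w,h),ang],1),cv2.minAreaRect(c)[0]
E
python3 - <<'E'
from h import *
t=dict(np.load("top0.npz"));s=dict(np.load("side0.npz"))
O=((5,200,150),(16,255,255))
print("orange top",rect(t,*O,(140,195,185,235),.1),"side",rect(s,*O,(235,115,270,150),.1))
B=((105,120,60),(130,255,255))
print("blue top",rect(t,*B,(370,215,420,260),.081),"side",rect(s,*B,(255,255,300,300),.081))
C=((8,90,80),(20,255,255))
print("mat",rect(t,*C,(222,205,290,275),.004),rect(s,*C,(215,178,285,225),.004))
T=((5,60,40),(25,255,255))
print("trough",rect(t,*T,(292,212,436,276),.072),rect(s,*T,(222,205,308,325),.072))
for n,d,roi in (("t",t,(100,180,240,270)),("t2",t,(290,205,440,280))):
    x0,y0,x1,y1=roi;cv2.imwrite(f"pics/c{n}.png",cv2.resize(d["image"][y0:y1,x0:x1],None,fx=5,fy=5,interpolation=cv2.INTER_CUBIC))
a=cv2.imread("pics/ct.png");b=cv2.imread("pics/ct2.png");w=max(a.shape[1],b.shape[1])
P=lambda i:cv2.copyMakeBorder(i,0,0,0,w-i.shape[1],cv2.BORDER_CONSTANT)
o=np.vstack([P(a),P(b)]);cv2.imwrite("pics/crop1.png",cv2.resize(o,None,fx=.7,fy=.7))
print(o.shape)
E
```

```text
orange top (array([536.2, 336.9,  61.6,  42.8, 100.7]), (162.39190673828125, 212.85133361816406)) side (array([535. , 332.2,  60.3,  39.6, 100.6]), (251.35296630859375, 128.91175842285156))
blue top (array([ 493.3, -216.1,   66.9,   45. ,  102.1]), (395.0769348144531, 236.38465881347656)) side (array([ 490.7, -222.1,   65. ,   45.5,  101. ]), (275.70001220703125, 274.9000244140625))
mat (array([486.2, 122.5, 130.3, 129.3,  98.1]), (254.95521545410156, 239.50543212890625)) (array([481.1, 103.2, 163.5, 141.4,  97.6]), (249.8470001220703, 205.60333251953125))
trough (array([ 475.9, -140.8,  315.6,   66.1,  102.7]), (362.6379699707031, 243.65521240234375)) (array([ 473.9, -152.9,  386.1,  133.4,   89.4]), (264.9752197265625, 261.47381591796875))
(825, 750, 3)
```

View pics/crop1.png

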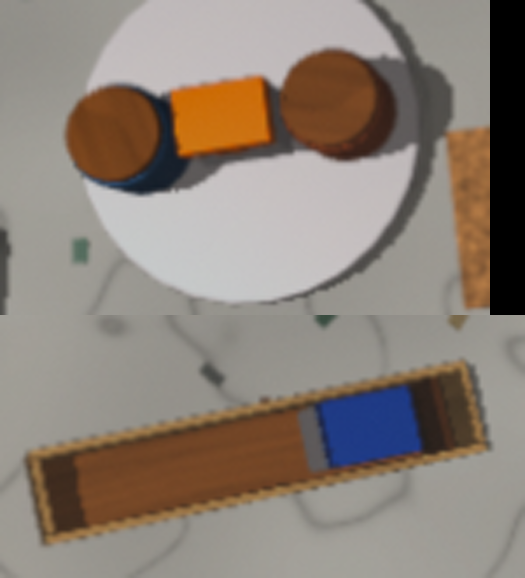

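The crop confirms the orange lid between the two jars. The trough's free part lies to the left (+y), and the blue box has a gap to the divider on its right. Next I check the tool axes.

```bash
cat >> h.py <<'E'
from scipy.spatial.transform import Rotation as R
def tool(s):
    q=s["tcp_rot"];return R.from_quat([q[1],q[2],q[3],q[0]]).as_matrix()
def goto(s,xyz,jawdeg):
    """tool-frame shift (mm, in present axes) and yaw (deg) to TCP xyz(mm), jaw line at jawdeg"""
    M=tool(s);d=M.T@(np.array(xyz)-s["tcp_pos"]*1000)
    cur=np.degrees(np.arctan2(M[1,2],M[0,2]));w=(jawdeg-cur+90)%180-90
    print("tcp",(s["tcp_pos"]*1000).round(1),"jaw",round(cur,2),"j6",s["joint_positions"][5].round(2),"down",M[:,1].round(4),"w",(s["width"]*1000).round(1),"F",s["contact_force"].round(2))
    print("shift",d.round(1),"yaw(+=about tool y, down)",round(-w,2))
E
python3 - <<'E'
from cell import r
from h import *
s=r.observe();print(tool(s).round(3));goto(s,(536.2,336.9,190),10.7)
E
```

```text
[[ 0.947 -0.     0.322]
 [-0.322 -0.001  0.947]
 [-0.    -1.    -0.001]]Traceback (most recent call last):
  File "<stdin>", line 3, in <module>
  File "h.py", line 25, in goto
    print("tcp",(s["tcp_pos"]*1000).round(1),"jaw",round(cur,2),"j6",s["joint_positions"][5].round(2),"down",M[:,1].round(4),"w",(s["width"]*1000).round(1),"F",s["contact_force"].round(2))
                                                                                                                                 ^^^^^^^^^^^^^^^^^^^^^^^
AttributeError: 'float' object has no attribute 'round'
```

```bash
sed -i 's/(s\["width"\]\*1000).round(1)/round(s["width"]*1000,1)/' h.py; python3 - <<'E'
from cell import r
from h import *
goto(r.observe(),(536.2,336.9,190),10.7)
E
```

```text
tcp [217.2 638.9 230.7] jaw 71.22 j6 -0.04 down [-4.e-04 -9.e-04 -1.e+00] w 85.4 F [-0.39 -0.06  0.14]
shift [ 399.2   40.8 -183.2] yaw(+=about tool y, down) 60.52
```

apply_moves:
  increments:
    - {"x":20,"z":-9}
    - {"x":40,"z":-18}
    - {"x":40,"z":-18}
    - {"x":40,"z":-18}
    - {"x":40,"z":-18}
    - {"x":40,"z":-18}
    - {"x":40,"z":-18}
    - {"x":40,"z":-18}
    - {"x":40,"z":-18}
    - {"x":40,"z":-18}
    - {"x":19,"z":-12}
    - {"yaw":10}
    - {"yaw":10}
    - {"yaw":10}
    - {"yaw":10}
    - {"yaw":10}
    - {"yaw":10.5}
    - {}
    - {}
  squeeze: 30

```text
validation failed for argument at $.in...
```

```bash
python3 - <<'E'
from cell import r
from h import *
goto(r.observe(),(536,336.5,61),10.7)
E
```

```text
tcp [217.2 638.9 230.7] jaw 71.22 j6 -0.04 down [-4.e-04 -9.e-04 -1.e+00] w 85.4 F [-0.39 -0.06  0.14]
shift [ 399.1  169.8 -183.5] yaw(+=about tool y, down) 60.52
```

apply_moves:
  increments:
    - {"jaw":85,"x":20,"y":0,"z":-9,"yaw":0}
    - {"jaw":85,"x":40,"y":0,"z":-18,"yaw":0}
    - {"jaw":85,"x":40,"y":0,"z":-18,"yaw":0}
    - {"jaw":85,"x":40,"y":0,"z":-18,"yaw":0}
    - {"jaw":85,"x":40,"y":0,"z":-18,"yaw":0}
    - {"jaw":85,"x":40,"y":0,"z":-18,"yaw":0}
    - {"jaw":85,"x":40,"y":0,"z":-18,"yaw":0}
    - {"jaw":85,"x":40,"y":0,"z":-18,"yaw":0}
    - {"jaw":85,"x":40,"y":0,"z":-18,"yaw":0}
    - {"jaw":85,"x":40,"y":0,"z":-18,"yaw":0}
    - {"jaw":85,"x":19,"y":0,"z":-12,"yaw":0}
    - {"jaw":85,"x":0,"y":0,"z":0,"yaw":10}
    - {"jaw":85,"x":0,"y":0,"z":0,"yaw":10}
    - {"jaw":85,"x":0,"y":0,"z":0,"yaw":10}
    - {"jaw":85,"x":0,"y":0,"z":0,"yaw":10}
    - {"jaw":85,"x":0,"y":0,"z":0,"yaw":10}
    - {"jaw":85,"x":0,"y":0,"z":0,"yaw":10.5}
    - {"jaw":85,"x":0,"y":0,"z":0,"yaw":0}
  squeeze: 30

```text
clock: 2.35
tcp_pos: [0.5359, 0.3371, 0.2313]
tcp_rot: [-0.545, 0.545, -0.451, 0.451]
contact_force: [0.0, 0.3, -1.0]
width: 0.085
```

```bash
python3 - <<'E'
from cell import r
from h import *
goto(r.observe(),(536,336.5,61),10.7)
d=r.snapshot("side");cv2.imwrite("pics/side1.png",d["image"])
E
```

```text
tcp [535.9 337.1 231.3] jaw 10.78 j6 0.33 down [-2.e-04 -0.e+00 -1.e+00] w 85.0 F [ 0.03  0.27 -1.03]
shift [  0.6 170.3   0. ] yaw(+=about tool y, down) 0.08
```

apply_moves:
  increments:
    - {"jaw":85,"x":0,"y":20,"z":0,"yaw":0}
    - {"jaw":85,"x":0,"y":30,"z":0,"yaw":0}
    - {"jaw":85,"x":0,"y":30,"z":0,"yaw":0}
    - {"jaw":85,"x":0,"y":30,"z":0,"yaw":0}
    - {"jaw":85,"x":0,"y":25,"z":0,"yaw":0}
    - {"jaw":85,"x":0,"y":20,"z":0,"yaw":0}
    - {"jaw":85,"x":0,"y":15,"z":0,"yaw":0}
    - {"jaw":85,"x":0,"y":10,"z":0,"yaw":0}
    - {"jaw":85,"x":0,"y":0,"z":0,"yaw":0}
  squeeze: 30

```text
clock: 3.52
tcp_pos: [0.536, 0.3373, 0.0508]
tcp_rot: [-0.544, 0.545, -0.451, 0.451]
contact_force: [0.5, -0.3, -0.2]
width: 0.085
```

```bash
python3 - <<'E'
from cell import r
from h import *
goto(r.observe(),(536,336.5,52),10.7)
d=r.snapshot("top");e=r.snapshot("side")
c=lambda i,x,y:cv2.resize(i[y:y+120,x:x+130],None,fx=3,fy=3,interpolation=cv2.INTER_CUBIC)
cv2.imwrite("pics/g1.png",np.hstack([c(d["image"],100,150),c(e["image"],190,70)]))
E
```

```text
tcp [536.  337.3  50.8] jaw 10.73 j6 0.33 down [-6.e-04 -4.e-04 -1.e+00] w 85.0 F [ 0.54 -0.3  -0.17]
shift [ 0.8 -1.2 -0.2] yaw(+=about tool y, down) 0.03
```

View pics/g1.png

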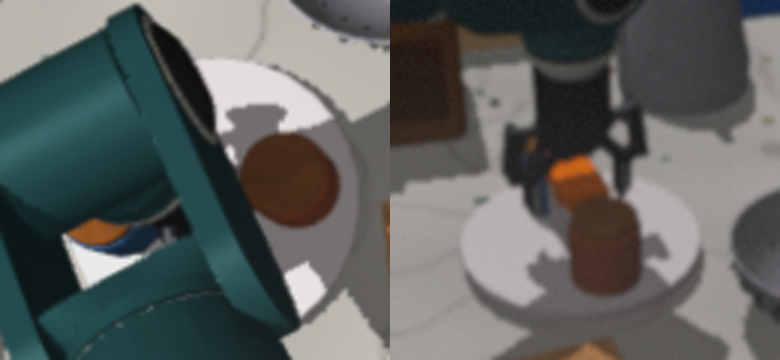

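The fingers straddle the box at crop (575,180), clear of both jars. I close the jaws.

apply_moves:
  increments:
    - {"jaw":60,"x":0,"y":0,"z":0,"yaw":0}
    - {"jaw":50,"x":0,"y":0,"z":0,"yaw":0}
    - {"jaw":45,"x":0,"y":0,"z":0,"yaw":0}
    - {"jaw":38,"x":0,"y":0,"z":0,"yaw":0}
    - {"jaw":38,"x":0,"y":0,"z":0,"yaw":0}
    - {"jaw":38,"x":0,"y":0,"z":0,"yaw":0}
    - {"jaw":38,"x":0,"y":0,"z":0,"yaw":0}
  squeeze: 30

```text
clock: 4.5
tcp_pos: [0.5364, 0.3375, 0.0518]
tcp_rot: [0.545, -0.544, 0.451, -0.451]
contact_force: [-0.1, -0.5, 5.1]
width: 0.0459
```

apply_moves:
  increments:
    - {"jaw":38,"x":0,"y":-5,"z":0,"yaw":0}
    - {"jaw":38,"x":0,"y":-10,"z":0,"yaw":0}
    - {"jaw":38,"x":0,"y":-20,"z":0,"yaw":0}
    - {"jaw":38,"x":0,"y":-25,"z":0,"yaw":0}
    - {"jaw":38,"x":0,"y":-25,"z":0,"yaw":0}
    - {"jaw":38,"x":0,"y":-20,"z":0,"yaw":0}
    - {"jaw":38,"x":0,"y":0,"z":0,"yaw":0}

```text
clock: 5.38
tcp_pos: [0.5367, 0.3377, 0.1586]
tcp_rot: [0.546, -0.544, 0.451, -0.451]
contact_force: [-0.6, 0.9, -2.8]
width: 0.0456
```

```bash
python3 - <<'E'
from cell import r
from h import *
goto(r.observe(),(486,122.5,157),10.7)
d=r.snapshot("side");cv2.imwrite("pics/g2.png",cv2.resize(d["image"][50:200,170:330],None,fx=3,fy=3))
E
```

```text
tcp [536.7 337.7 158.6] jaw 10.72 j6 0.33 down [ 0.0027  0.0015 -1.    ] w 45.6 F [-0.6   0.89 -2.76]
shift [202.    1.1 -89.9] yaw(+=about tool y, down) 0.02
```

apply_moves:
  increments:
    - {"jaw":38,"x":12,"y":0,"z":-5,"yaw":0}
    - {"jaw":38,"x":25,"y":0,"z":-11,"yaw":0}
    - {"jaw":38,"x":32,"y":0,"z":-14,"yaw":0}
    - {"jaw":38,"x":32,"y":0,"z":-14,"yaw":0}
    - {"jaw":38,"x":32,"y":0,"z":-15,"yaw":0}
    - {"jaw":38,"x":32,"y":0,"z":-15,"yaw":0}
    - {"jaw":38,"x":25,"y":0,"z":-11,"yaw":0}
    - {"jaw":38,"x":12,"y":0,"z":-5,"yaw":0}
    - {"jaw":38,"x":0,"y":10,"z":0,"yaw":0}
    - {"jaw":38,"x":0,"y":20,"z":0,"yaw":0}
    - {"jaw":38,"x":0,"y":30,"z":0,"yaw":0}
    - {"jaw":38,"x":0,"y":25,"z":0,"yaw":0}
    - {"jaw":38,"x":0,"y":15,"z":0,"yaw":0}
    - {"jaw":38,"x":0,"y":10,"z":0,"yaw":0}
    - {"jaw":38,"x":0,"y":7,"z":0,"yaw":0}
    - {"jaw":38,"x":0,"y":4,"z":0,"yaw":0}
    - {"jaw":38,"x":0,"y":0,"z":0,"yaw":0}

```text
clock: 7.55
tcp_pos: [0.4854, 0.1222, 0.0355]
tcp_rot: [0.545, -0.544, 0.451, -0.451]
contact_force: [-0.7, 0.1, -2.6]
width: 0.0454
```

```bash
python3 - <<'E'
from cell import r
from h import *
goto(r.observe(),(486,122.5,32),10.7)
d=r.snapshot("side");cv2.imwrite("pics/g3.png",cv2.resize(d["image"][120:270,170:330],None,fx=4,fy=4,interpolation=cv2.INTER_CUBIC))
E
```

```text
tcp [485.4 122.2  35.5] jaw 10.72 j6 0.01 down [ 2.e-04  1.e-04 -1.e+00] w 45.4 F [-0.65  0.12 -2.62]
shift [-0.2  3.5  0.6] yaw(+=about tool y, down) 0.02
```

View pics/g3.png

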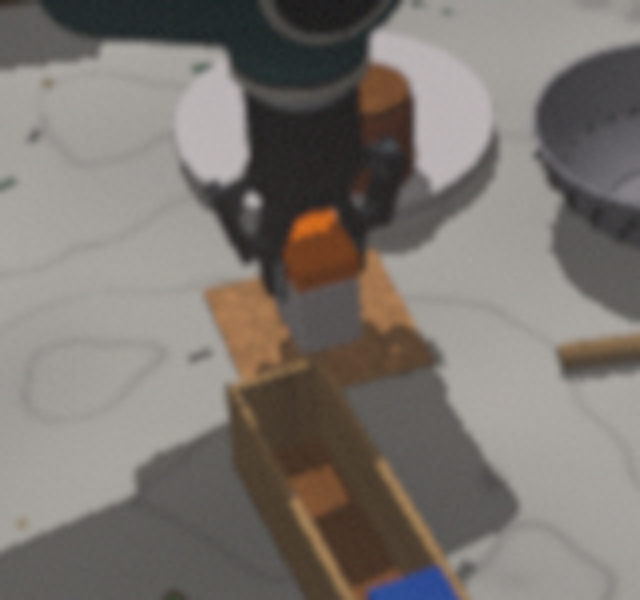

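The box hangs upright just above the mat, with its lid at crop (318,235). I lower the last few millimetres.

apply_moves:
  increments:
    - {"jaw":38,"x":0,"y":2,"z":0,"yaw":0}
    - {"jaw":38,"x":0,"y":1.5,"z":0,"yaw":0}
    - {"jaw":38,"x":0,"y":0.7,"z":0,"yaw":0}
    - {"jaw":38,"x":0,"y":0,"z":0,"yaw":0}

```text
clock: 8.1
tcp_pos: [0.4853, 0.1221, 0.0311]
tcp_rot: [-0.544, 0.545, -0.451, 0.451]
contact_force: [1.0, 0.2, -2.1]
width: 0.0456
```

apply_moves:
  increments:
    - {"jaw":38,"x":0,"y":0.6,"z":0,"yaw":0}
    - {"jaw":38,"x":0,"y":0.6,"z":0,"yaw":0}
    - {"jaw":38,"x":0,"y":0,"z":0,"yaw":0}

```text
clock: 8.48
tcp_pos: [0.4855, 0.1222, 0.0308]
tcp_rot: [0.545, -0.544, 0.451, -0.451]
contact_force: [-5.8, -1.2, 8.9]
width: 0.0455
```

Contact is felt, so I open and rise.

apply_moves:
  increments:
    - {"jaw":46,"x":0,"y":-0.5,"z":0,"yaw":0}
    - {"jaw":50,"x":0,"y":0,"z":0,"yaw":0}
    - {"jaw":60,"x":0,"y":0,"z":0,"yaw":0}
    - {"jaw":75,"x":0,"y":0,"z":0,"yaw":0}
    - {"jaw":85,"x":0,"y":0,"z":0,"yaw":0}
    - {"jaw":85,"x":0,"y":0,"z":0,"yaw":0}
    - {"jaw":85,"x":0,"y":-15,"z":0,"yaw":0}
    - {"jaw":85,"x":0,"y":-25,"z":0,"yaw":0}
    - {"jaw":85,"x":0,"y":-30,"z":0,"yaw":0}
    - {"jaw":85,"x":0,"y":-20,"z":0,"yaw":0}
    - {"jaw":85,"x":0,"y":0,"z":0,"yaw":10}
    - {"jaw":85,"x":0,"y":0,"z":0,"yaw":10}
    - {"jaw":85,"x":0,"y":0,"z":0,"yaw":10}
    - {"jaw":85,"x":0,"y":0,"z":0,"yaw":10}
    - {"jaw":85,"x":0,"y":0,"z":0,"yaw":10}
    - {"jaw":85,"x":0,"y":0,"z":0,"yaw":10}
    - {"jaw":85,"x":0,"y":0,"z":0,"yaw":10}
    - {"jaw":85,"x":0,"y":0,"z":0,"yaw":10}
    - {"jaw":85,"x":0,"y":0,"z":0,"yaw":10}
    - {"jaw":85,"x":0,"y":0,"z":0,"yaw":0}

```text
clock: 10.98
tcp_pos: [0.4853, 0.1221, 0.1208]
tcp_rot: [0.066, -0.066, 0.704, -0.704]
contact_force: [-0.3, 0.1, 0.4]
width: 0.0848
```

```bash
python3 - <<'E'
from cell import r
from h import *
goto(r.observe(),(486,122.5,31),100.7)
e=r.snapshot("side");d=r.snapshot("top")
O=((5,200,110),(16,255,255))
for n,i in(("side",e),("top",d)):
  try:print(n,rect(i,*O,((170,130,330,230) if n=="side" else (220,190,290,270)),.079))
  except Exception as x:print(n,x)
c=lambda i,x,y:cv2.resize(i[y:y+120,x:x+130],None,fx=3,fy=3,interpolation=cv2.INTER_CUBIC)
cv2.imwrite("pics/g4.png",np.hstack([c(d["image"],190,180),c(e["image"],190,120)]))
E
```

```text
tcp [485.3 122.1 120.8] jaw -79.23 j6 1.58 down [ 2.e-04  0.e+00 -1.e+00] w 84.8 F [-0.32  0.11  0.38]
shift [-0.7 89.8 -0.3] yaw(+=about tool y, down) 0.07
side (array([470.7, 114.2,  51.5,  12.4, 100.5]), (242.14617919921875, 182.1307830810547))
top max() iterable argument is empty
```

View pics/g4.png

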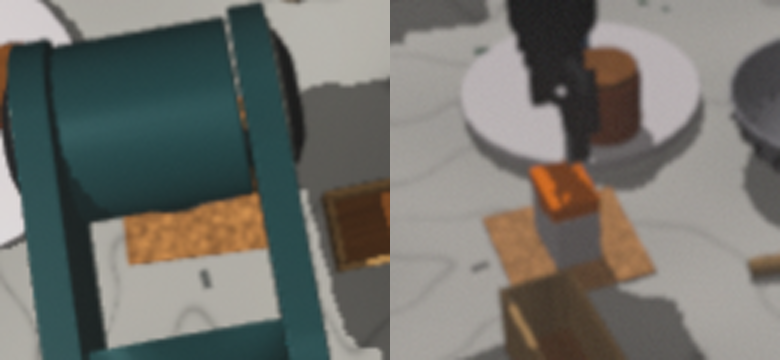

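The box stands free and upright on the mat, lid at crop (565,190). I move the arm aside for one clear calibration shot, because the trough leaves only 3.5 mm each side.

apply_moves:
  increments:
    - {"jaw":85,"x":0,"y":-25,"z":-10,"yaw":0}
    - {"jaw":85,"x":0,"y":-25,"z":-25,"yaw":0}
    - {"jaw":85,"x":0,"y":-10,"z":-45,"yaw":0}
    - {"jaw":85,"x":0,"y":0,"z":-50,"yaw":0}
    - {"jaw":85,"x":0,"y":0,"z":-50,"yaw":0}
    - {"jaw":85,"x":0,"y":0,"z":-50,"yaw":0}
    - {"jaw":85,"x":0,"y":0,"z":-50,"yaw":0}
    - {"jaw":85,"x":0,"y":0,"z":-40,"yaw":0}
    - {"jaw":85,"x":0,"y":0,"z":-20,"yaw":0}
    - {"jaw":85,"x":0,"y":0,"z":0,"yaw":0}

```text
clock: 12.32
tcp_pos: [0.4218, 0.4567, 0.1801]
tcp_rot: [-0.067, 0.067, -0.704, 0.704]
contact_force: [0.8, -0.4, -0.8]
width: 0.0849
```

```bash
python3 - <<'E'
from cell import r
from h import *
goto(r.observe(),(485.5,122.2,121),100.7)
d=r.snapshot("top");np.savez("top1.npz",**d)
O=((5,200,110),(16,255,255));B=((105,120,60),(130,255,255));T=((5,60,40),(25,255,255))
print("orange",rect(d,*O,(220,200,290,270),.079))
print("blue",rect(d,*B,(370,215,420,260),.081));print("trough",rect(d,*T,(292,212,436,276),.072))
# trough wall lines: fit long edges of the outline in world
c=mask(d["image"],*T,(292,212,436,276));p=ray(d,c,.072)*1000
ce=np.array([475.9,-140.8]);a=np.radians(102.7);u=np.array([np.cos(a),np.sin(a)]);v=np.array([np.sin(a),-np.cos(a)])
q=np.c_[(p-ce)@v,(p-ce)@u];
for s in(1,-1):
    k=(abs(q[:,1])<140)&(s*q[:,0]>25);f=np.polyfit(q[k,1],q[k,0],1);print(s,k.sum(),f.round(4),np.std(q[k,0]-np.polyval(f,q[k,1])).round(2))
w=[q[(abs(q[:,0])<25)&(s*q[:,1]>100),1].mean().round(1) for s in(1,-1)];print("ends",w)
cv2.imwrite("pics/c5.png",cv2.resize(d["image"][180:290,200:450],None,fx=3,fy=3,interpolation=cv2.INTER_CUBIC))
E
```

```text
tcp [421.8 456.7 180.1] jaw -79.11 j6 2.16 down [-4.e-04 -6.e-04 -1.e+00] w 84.9 F [ 0.79 -0.44 -0.81]
shift [  0.6  59.3 340.5] yaw(+=about tool y, down) 0.19
orange (array([486.1, 121.8,  64.6,  46.1, 100.7]), (253.64865112304688, 236.89187622070312))
blue (array([ 493.4, -216.1,   66.8,   45. ,  101.9]), (395.173095703125, 236.36541748046875))
trough (array([ 475.9, -140.8,  315.6,   66.1,  102.7]), (362.6383056640625, 243.65347290039062))
1 112 [6.00000e-04 3.14081e+01] 0.7
-1 112 [-2.0000e-04 -3.1816e+01] 0.68
ends [np.float64(156.6), np.float64(-156.8)]
```

View pics/c5.png

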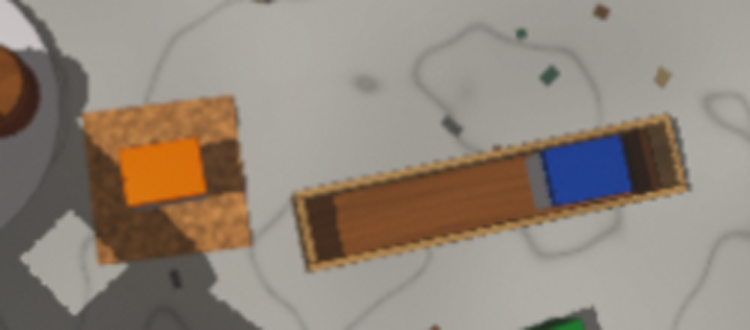

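The camera puts the box at (486.1,121.8) and the gripper put it at (485.5,122.2), so they agree to about 0.7 mm. The trough is at (475.3,-140.8) with its axis at 102.7°. Now I return and take the box by its ends.

apply_moves:
  increments:
    - {"jaw":85,"x":0,"y":0,"z":20,"yaw":0}
    - {"jaw":85,"x":0,"y":0,"z":40,"yaw":0}
    - {"jaw":85,"x":0,"y":0,"z":50,"yaw":0}
    - {"jaw":85,"x":0,"y":0,"z":50,"yaw":0}
    - {"jaw":85,"x":0,"y":0,"z":50,"yaw":0}
    - {"jaw":85,"x":0,"y":0,"z":50,"yaw":0}
    - {"jaw":85,"x":0.6,"y":0,"z":45,"yaw":0}
    - {"jaw":85,"x":0,"y":0,"z":25,"yaw":0}
    - {"jaw":85,"x":0,"y":0,"z":10.5,"yaw":0.1}
    - {"jaw":85,"x":0,"y":20,"z":0,"yaw":0}
    - {"jaw":85,"x":0,"y":30,"z":0,"yaw":0}
    - {"jaw":85,"x":0,"y":20,"z":0,"yaw":0}
    - {"jaw":85,"x":0,"y":10,"z":0,"yaw":0}
    - {"jaw":85,"x":0,"y":0,"z":0,"yaw":0}

```text
clock: 14.12
tcp_pos: [0.4846, 0.1218, 0.1]
tcp_rot: [-0.065, 0.066, -0.704, 0.704]
contact_force: [0.1, 0.1, -0.0]
width: 0.085
```

```bash
python3 - <<'E'
from cell import r
from h import *
goto(r.observe(),(485.5,122.2,35),100.7)
E
```

```text
tcp [484.6 121.8 100. ] jaw -79.36 j6 1.58 down [-9.e-04 -1.e-04 -1.e+00] w 85.0 F [ 0.1   0.11 -0.01]
shift [-1.  65.  -0.3] yaw(+=about tool y, down) -0.06
```

apply_moves:
  increments:
    - {"jaw":85,"x":-0.8,"y":15,"z":0,"yaw":0}
    - {"jaw":85,"x":0,"y":20,"z":0,"yaw":0}
    - {"jaw":85,"x":0,"y":15,"z":0,"yaw":0}
    - {"jaw":85,"x":0,"y":10,"z":0,"yaw":0}
    - {"jaw":85,"x":0,"y":5,"z":0,"yaw":0}
    - {"jaw":75,"x":0,"y":0,"z":0,"yaw":0}
    - {"jaw":68,"x":0,"y":0,"z":0,"yaw":0}
    - {"jaw":63,"x":0,"y":0,"z":0,"yaw":0}
    - {"jaw":56,"x":0,"y":0,"z":0,"yaw":0}
    - {"jaw":56,"x":0,"y":0,"z":0,"yaw":0}
    - {"jaw":56,"x":0,"y":0,"z":0,"yaw":0}
    - {"jaw":56,"x":0,"y":0,"z":0,"yaw":0}
  squeeze: 30

```text
clock: 15.62
tcp_pos: [0.486, 0.1217, 0.0361]
tcp_rot: [-0.066, 0.065, -0.704, 0.704]
contact_force: [-0.8, -0.6, 6.4]
width: 0.0636
```

apply_moves:
  increments:
    - {"jaw":56,"x":0,"y":-5,"z":0,"yaw":0}
    - {"jaw":56,"x":0,"y":-15,"z":0,"yaw":0}
    - {"jaw":56,"x":0,"y":-25,"z":0,"yaw":0}
    - {"jaw":56,"x":0,"y":-25,"z":0,"yaw":0}
    - {"jaw":56,"x":0,"y":-20,"z":0,"yaw":-2}
    - {"jaw":56,"x":0,"y":0,"z":0,"yaw":0}

```text
clock: 16.38
tcp_pos: [0.4862, 0.1218, 0.1271]
tcp_rot: [0.079, -0.077, 0.703, -0.703]
contact_force: [0.1, -0.5, -3.8]
width: 0.0634
```

```bash
python3 - <<'E'
from cell import r
from h import *
a=np.radians(102.7)
p=np.array([475.3,-140.8])+55*np.array([np.cos(a),np.sin(a)]);print(p)
goto(r.observe(),(*p,127),102.7)
e=r.snapshot("side");cv2.imwrite("pics/c6.png",cv2.resize(e["image"][120:240,190:320],None,fx=4,fy=4,interpolation=cv2.INTER_CUBIC))
E
```

```text
[463.20845876 -87.14560008]
tcp [486.2 121.8 127.1] jaw -77.32 j6 1.54 down [ 2.6e-03  5.0e-04 -1.0e+00] w 63.4 F [ 0.06 -0.51 -3.76]
shift [ 68.3  -0.  198.8] yaw(+=about tool y, down) -0.02
```

View pics/c6.png

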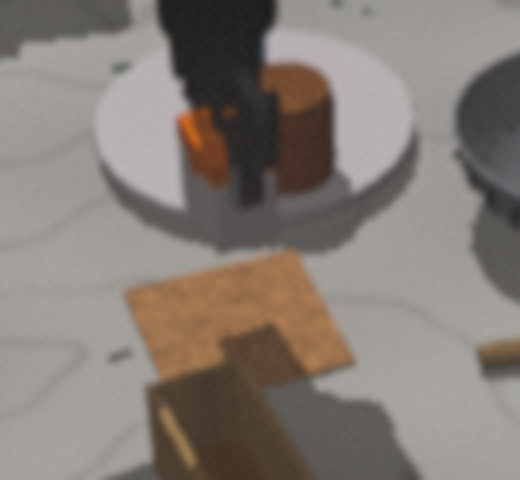

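apply_moves:
  increments:
    - {"jaw":56,"x":4,"y":0,"z":12,"yaw":0}
    - {"jaw":56,"x":9,"y":0,"z":25,"yaw":0}
    - {"jaw":56,"x":11,"y":0,"z":32,"yaw":0}
    - {"jaw":56,"x":11,"y":0,"z":32,"yaw":0}
    - {"jaw":56,"x":11,"y":0,"z":32,"yaw":0}
    - {"jaw":56,"x":11,"y":0,"z":32,"yaw":0}
    - {"jaw":56,"x":7,"y":0,"z":22,"yaw":0}
    - {"jaw":56,"x":4,"y":0,"z":11.8,"yaw":0}
    - {"jaw":56,"x":0,"y":0,"z":0,"yaw":0}
    - {"jaw":56,"x":0,"y":0,"z":0,"yaw":0}

```text
clock: 17.68
tcp_pos: [0.4626, -0.0867, 0.1252]
tcp_rot: [0.078, -0.078, 0.703, -0.703]
contact_force: [0.5, -0.0, -2.5]
width: 0.0633
```

```bash
python3 - <<'E'
from cell import r
from h import *
goto(r.observe(),(463.4,-87.1,127),102.7)
e=r.snapshot("side");d=r.snapshot("top")
c=lambda i,x,y:cv2.resize(i[y:y+130,x:x+130],None,fx=3,fy=3,interpolation=cv2.INTER_CUBIC)
cv2.imwrite("pics/c7.png",np.hstack([c(d["image"],300,190),c(e["image"],200,170)]))
E
```

```text
tcp [462.6 -86.7 125.2] jaw -77.37 j6 1.11 down [-3.e-04  3.e-04 -1.e+00] w 63.3 F [ 0.46 -0.03 -2.49]
shift [-0.6 -1.8  0.6] yaw(+=about tool y, down) -0.07
```

View pics/c7.png

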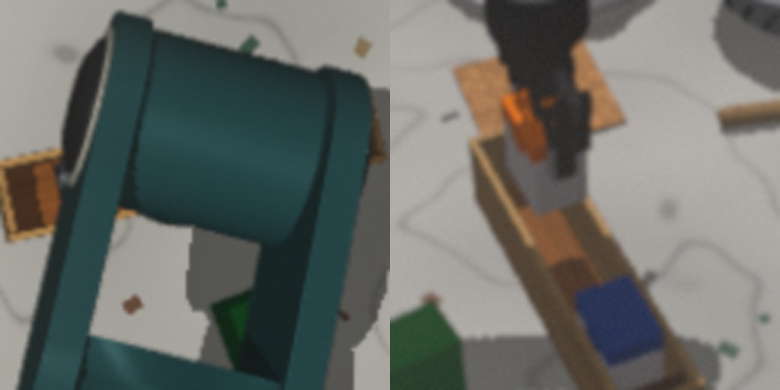

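The box hangs over the trough between the walls, box foot at crop (555,195). I lower it in stages, watching the force.

apply_moves:
  increments:
    - {"jaw":56,"x":-0.5,"y":8,"z":0,"yaw":0}
    - {"jaw":56,"x":0,"y":8,"z":0,"yaw":0}
    - {"jaw":56,"x":0,"y":4,"z":0,"yaw":0}
    - {"jaw":56,"x":0,"y":3,"z":0,"yaw":0}
    - {"jaw":56,"x":0,"y":3,"z":0,"yaw":0}
    - {"jaw":56,"x":0,"y":3,"z":0,"yaw":0}
    - {"jaw":56,"x":0,"y":0,"z":0,"yaw":0}

```text
clock: 18.65
tcp_pos: [0.4631, -0.0871, 0.0962]
tcp_rot: [0.078, -0.078, 0.703, -0.703]
contact_force: [-1.0, 0.4, -2.4]
width: 0.0635
```

The box is inside the rim with no contact force.

apply_moves:
  increments:
    - {"jaw":56,"x":0,"y":6,"z":0,"yaw":0}
    - {"jaw":56,"x":0,"y":8,"z":0,"yaw":0}
    - {"jaw":56,"x":0,"y":10,"z":0,"yaw":0}
    - {"jaw":56,"x":0,"y":10,"z":0,"yaw":0}
    - {"jaw":56,"x":0,"y":8,"z":0,"yaw":0}
    - {"jaw":56,"x":0,"y":6,"z":0,"yaw":0}
    - {"jaw":56,"x":0,"y":4,"z":0,"yaw":0}
    - {"jaw":56,"x":0,"y":3,"z":0,"yaw":0}
    - {"jaw":56,"x":0,"y":0,"z":0,"yaw":0}

```text
clock: 19.77
tcp_pos: [0.4632, -0.0871, 0.0414]
tcp_rot: [-0.078, 0.078, -0.703, 0.703]
contact_force: [0.3, 0.9, -2.4]
width: 0.0638
```

apply_moves:
  increments:
    - {"jaw":56,"x":0,"y":1.5,"z":0,"yaw":0}
    - {"jaw":56,"x":0,"y":1,"z":0,"yaw":0}
    - {"jaw":56,"x":0,"y":0.8,"z":0,"yaw":0}
    - {"jaw":56,"x":0,"y":0.6,"z":0,"yaw":0}
    - {"jaw":56,"x":0,"y":0,"z":0,"yaw":0}

```text
clock: 20.4
tcp_pos: [0.4633, -0.0871, 0.0381]
tcp_rot: [-0.078, 0.078, -0.703, 0.703]
contact_force: [-3.4, 0.7, 5.3]
width: 0.0636
```

On the floor. I release, rise, shut the jaws and go behind the box.

apply_moves:
  increments:
    - {"jaw":64,"x":0,"y":-0.5,"z":0,"yaw":0}
    - {"jaw":68,"x":0,"y":0,"z":0,"yaw":0}
    - {"jaw":76,"x":0,"y":0,"z":0,"yaw":0}
    - {"jaw":84,"x":0,"y":0,"z":0,"yaw":0}
    - {"jaw":84,"x":0,"y":0,"z":0,"yaw":0}
    - {"jaw":84,"x":0,"y":-10,"z":0,"yaw":0}
    - {"jaw":84,"x":0,"y":-25,"z":0,"yaw":0}
    - {"jaw":84,"x":0,"y":-30,"z":0,"yaw":0}
    - {"jaw":60,"x":0,"y":-15,"z":-10,"yaw":0}
    - {"jaw":30,"x":0,"y":0,"z":-20,"yaw":0}
    - {"jaw":0,"x":0,"y":0,"z":-20,"yaw":0}
    - {"jaw":0,"x":0,"y":0,"z":-8,"yaw":0}
    - {"jaw":0,"x":0,"y":0,"z":0,"yaw":0}
    - {"jaw":0,"x":0,"y":0,"z":0,"yaw":0}
    - {"jaw":0,"x":0,"y":0,"z":0,"yaw":0}

```text
clock: 22.28
tcp_pos: [0.4505, -0.0309, 0.1179]
tcp_rot: [-0.077, 0.078, -0.703, 0.703]
contact_force: [-1.4, 0.1, 0.1]
width: -0.0002
```

```bash
python3 - <<'E'
from cell import r
from h import *
a=np.radians(102.7)
p=np.array([475.3,-140.8])+113*np.array([np.cos(a),np.sin(a)])
goto(r.observe(),(*p,36),102.7)
e=r.snapshot("side");d=r.snapshot("top")
O=((5,200,110),(16,255,255))
c=lambda i,x,y:cv2.resize(i[y:y+130,x:x+130],None,fx=3,fy=3,interpolation=cv2.INTER_CUBIC)
cv2.imwrite("pics/c8.png",np.hstack([c(d["image"],300,190),c(e["image"],200,170)]))
E
```

```text
tcp [450.5 -30.9 117.9] jaw -77.41 j6 1.23 down [-2.e-04 -0.e+00 -1.e+00] w -0.2 F [-1.39  0.1   0.09]
shift [ 0.  81.9 -0.3] yaw(+=about tool y, down) -0.11
```

View pics/c8.png

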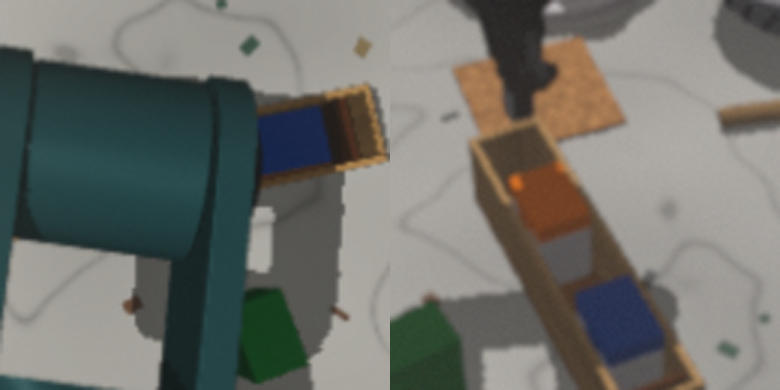

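The orange box stands upright and free in the trough, about 20 mm or more from the blue one. I descend behind it.

apply_moves:
  increments:
    - {"jaw":0,"x":0,"y":15,"z":0,"yaw":0}
    - {"jaw":0,"x":0,"y":20,"z":0,"yaw":0}
    - {"jaw":0,"x":0,"y":15,"z":0,"yaw":0}
    - {"jaw":0,"x":0,"y":12,"z":0,"yaw":0}
    - {"jaw":0,"x":0,"y":10,"z":0,"yaw":0}
    - {"jaw":0,"x":0,"y":8,"z":0,"yaw":0}
    - {"jaw":0,"x":0,"y":0,"z":0,"yaw":0}

```text
clock: 23.25
tcp_pos: [0.4503, -0.0305, 0.0376]
tcp_rot: [0.077, -0.078, 0.703, -0.703]
contact_force: [-0.2, -0.0, 0.4]
width: 0.0002
```

apply_moves:
  increments:
    - {"jaw":0,"x":0,"y":0,"z":2,"yaw":0}
    - {"jaw":0,"x":0,"y":0,"z":2,"yaw":0}
    - {"jaw":0,"x":0,"y":0,"z":2,"yaw":0}
    - {"jaw":0,"x":0,"y":0,"z":2,"yaw":0}
    - {"jaw":0,"x":0,"y":0,"z":2,"yaw":0}
    - {"jaw":0,"x":0,"y":0,"z":2,"yaw":0}
    - {"jaw":0,"x":0,"y":0,"z":2,"yaw":0}
    - {"jaw":0,"x":0,"y":0,"z":3,"yaw":0}
    - {"jaw":0,"x":0,"y":0,"z":3,"yaw":0}
    - {"jaw":0,"x":0,"y":0,"z":3,"yaw":0}
    - {"jaw":0,"x":0,"y":0,"z":3,"yaw":0}
    - {"jaw":0,"x":0,"y":0,"z":4,"yaw":0}
    - {"jaw":0,"x":0,"y":0,"z":4,"yaw":0}
    - {"jaw":0,"x":0,"y":0,"z":4,"yaw":0}
    - {"jaw":0,"x":0,"y":0,"z":4,"yaw":0}

```text
clock: 25.12
tcp_pos: [0.4598, -0.0716, 0.0382]
tcp_rot: [0.078, -0.078, 0.703, -0.703]
contact_force: [-0.6, 3.6, 6.3]
width: -0.0002
```

```bash
cat >> h.py <<'E'
def u(s):
    a=np.radians(102.7);e=np.array([np.cos(a),np.sin(a)]);v=np.array([np.sin(a),-np.cos(a)])
    p=s["tcp_pos"][:2]*1000-np.array([475.3,-140.8]);f=s["contact_force"]
    print("u %.1f v %.1f z %.1f  Fu %.2f Fv %.2f Fz %.2f"%(p@e,p@v,s["tcp_pos"][2]*1000,f[:2]@e,f[:2]@v,f[2]))
E
python3 - <<'E'
from cell import r
from h import *
u(r.observe())
e=r.snapshot("side")
cv2.imwrite("pics/c9.png",cv2.resize(e["image"][190:330,200:340],None,fx=4,fy=4,interpolation=cv2.INTER_CUBIC))
E
```

```text
u 70.9 v 0.1 z 38.2  Fu 3.69 Fv 0.19 Fz 6.34
```

View pics/c9.png

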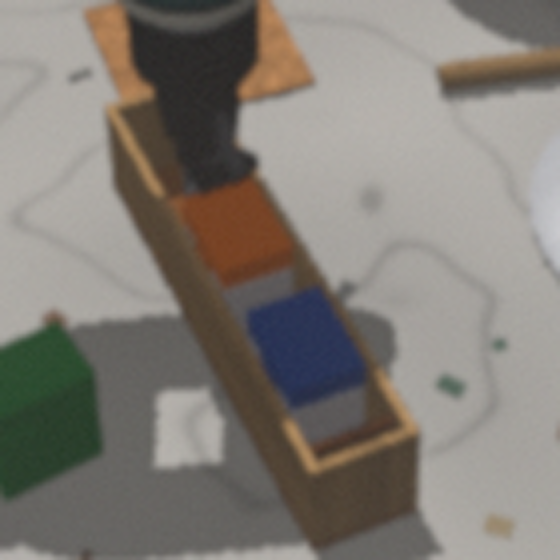

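The orange box is moving squarely and is still short of the blue one. The upward force of 6 N suggests a flare of the fingers is riding on the lid edge, so I back off and raise the tips.

apply_moves:
  increments:
    - {"jaw":0,"x":0,"y":0,"z":-4,"yaw":0}
    - {"jaw":0,"x":0,"y":0,"z":-4,"yaw":0}
    - {"jaw":0,"x":0,"y":-7,"z":0,"yaw":0}
    - {"jaw":0,"x":0,"y":-7,"z":0,"yaw":0}
    - {"jaw":0,"x":0,"y":0,"z":0,"yaw":0}
    - {"jaw":0,"x":0,"y":0,"z":3,"yaw":0}
    - {"jaw":0,"x":0,"y":0,"z":3,"yaw":0}
    - {"jaw":0,"x":0,"y":0,"z":2,"yaw":0}
    - {"jaw":0,"x":0,"y":0,"z":2,"yaw":0}
    - {"jaw":0,"x":0,"y":0,"z":2,"yaw":0}
    - {"jaw":0,"x":0,"y":0,"z":2,"yaw":0}
    - {"jaw":0,"x":0,"y":0,"z":2,"yaw":0}
    - {"jaw":0,"x":0,"y":0,"z":2,"yaw":0}

```text
clock: 26.8
tcp_pos: [0.4619, -0.0813, 0.052]
tcp_rot: [0.078, -0.078, 0.703, -0.703]
contact_force: [-0.5, 1.7, 0.6]
width: 0.0001
```

```bash
python3 - <<'E'
from cell import r
from h import *
u(r.observe())
E
```

```text
u 61.0 v -0.0 z 52.0  Fu 1.76 Fv -0.08 Fz 0.59
```

That cleared it; the friction now reads about 1.8 N. I continue pushing.

apply_moves:
  increments:
    - {"jaw":0,"x":0,"y":0,"z":2.5,"yaw":0}
    - {"jaw":0,"x":0,"y":0,"z":2.5,"yaw":0}
    - {"jaw":0,"x":0,"y":0,"z":2.5,"yaw":0}
    - {"jaw":0,"x":0,"y":0,"z":2.5,"yaw":0}
    - {"jaw":0,"x":0,"y":0,"z":2.5,"yaw":0}
    - {"jaw":0,"x":0,"y":0,"z":2.5,"yaw":0}
    - {"jaw":0,"x":0,"y":0,"z":2,"yaw":0}
    - {"jaw":0,"x":0,"y":0,"z":2,"yaw":0}

```text
clock: 27.8
tcp_pos: [0.466, -0.0999, 0.052]
tcp_rot: [-0.078, 0.078, -0.703, 0.703]
contact_force: [-0.5, 1.6, 1.1]
width: -0.0
```

```bash
python3 - <<'E'
from cell import r
from h import *
u(r.observe())
e=r.snapshot("side")
cv2.imwrite("pics/c10.png",cv2.resize(e["image"][190:330,200:340],None,fx=4,fy=4,interpolation=cv2.INTER_CUBIC))
B=((105,120,60),(130,255,255));print(rect(e,*B,(240,240,310,310),.081))
print(rect(dict(np.load("side0.npz")),*B,(240,240,310,310),.081))
E
```

```text
u 42.0 v -0.1 z 52.0  Fu 1.66 Fv -0.17 Fz 1.10
(array([ 490. , -224.1,   61.1,   43.4,  101. ]), (275.54638671875, 274.9794006347656))
(array([ 490.7, -222.1,   65. ,   45.5,  101. ]), (275.70001220703125, 274.9000244140625))
```

apply_moves:
  increments:
    - {"jaw":0,"x":0,"y":0,"z":2,"yaw":0}
    - {"jaw":0,"x":0,"y":0,"z":2,"yaw":0}
    - {"jaw":0,"x":0,"y":0,"z":2,"yaw":0}
    - {"jaw":0,"x":0,"y":0,"z":2,"yaw":0}
    - {"jaw":0,"x":0,"y":0,"z":1.5,"yaw":0}
    - {"jaw":0,"x":0,"y":0,"z":1.5,"yaw":0}
    - {"jaw":0,"x":0,"y":0,"z":1.5,"yaw":0}
    - {"jaw":0,"x":0,"y":0,"z":1.5,"yaw":0}

```text
clock: 28.85
tcp_pos: [0.4691, -0.1134, 0.052]
tcp_rot: [0.078, -0.078, 0.703, -0.703]
contact_force: [-0.3, 2.7, 0.4]
width: -0.0001
```

```bash
python3 - <<'E'
from cell import r
from h import *
u(r.observe())
E
```

```text
u 28.1 v -0.1 z 52.0  Fu 2.71 Fv 0.29 Fz 0.36
```

```bash
python3 - <<'E'
from h import *
d=dict(np.load("top1.npz"));im=d["image"]
x0,y0,x1,y1=398,215,436,252
cv2.imwrite("pics/c11.png",cv2.resize(im[y0:y1,x0:x1],None,fx=16,fy=16,interpolation=cv2.INTER_CUBIC))
a=np.radians(102.7);e=np.array([np.cos(a),np.sin(a)]);ce=np.array([475.9,-140.8])
P=ray(d,[(396,236.2)],.081)[0]*1000;print((P-ce)@e)
A=np.array([396,236.2]);dirn=np.array([np.cos(np.radians(-12.7)),np.sin(np.radians(-12.7))])
for t in range(8,38,1):
    q=A+t*dirn;c=cv2.getRectSubPix(im,(1,5),tuple(q.astype(float)))[...,:].mean((0,1)).round(0)
    print(t,q.round(1),c,*[((ray(d,[q],z)[0]*1000-ce)@e).round(0) for z in(.006,.061,.072)])
E
```

```text
-79.27182337137903
8 [403.8 234.4] [142.  64.  34.] -122.0 -105.0 -102.0
9 [404.8 234.2] [142.  63.  34.] -125.0 -108.0 -104.0
10 [405.8 234. ] [142.  63.  33.] -127.0 -110.0 -107.0
11 [406.7 233.8] [137.  61.  33.] -130.0 -113.0 -109.0
12 [407.7 233.6] [106.  52.  35.] -133.0 -115.0 -112.0
13 [408.7 233.3] [61. 40. 38.] -135.0 -118.0 -114.0
14 [409.7 233.1] [37. 35. 41.] -138.0 -120.0 -117.0
15 [410.6 232.9] [32. 36. 45.] -140.0 -123.0 -119.0
16 [411.6 232.7] [32. 37. 47.] -143.0 -125.0 -122.0
17 [412.6 232.5] [32. 38. 48.] -146.0 -128.0 -124.0
18 [413.6 232.2] [32. 38. 51.] -148.0 -130.0 -127.0
19 [414.5 232. ] [34. 43. 62.] -151.0 -133.0 -129.0
20 [415.5 231.8] [36. 48. 72.] -154.0 -135.0 -132.0
21 [416.5 231.6] [37. 49. 70.] -156.0 -138.0 -134.0
22 [417.5 231.4] [40. 53. 68.] -159.0 -140.0 -137.0
23 [418.4 231.1] [43. 59. 74.] -162.0 -143.0 -139.0
24 [419.4 230.9] [43. 60. 75.] -164.0 -145.0 -142.0
25 [420.4 230.7] [43. 60. 75.] -167.0 -148.0 -144.0
26 [421.4 230.5] [44. 60. 76.] -170.0 -151.0 -147.0
27 [422.3 230.3] [46. 66. 84.] -173.0 -153.0 -149.0
28 [423.3 230. ] [ 56.  84. 109.] -175.0 -156.0 -152.0
29 [424.3 229.8] [ 69. 105. 134.] -178.0 -158.0 -154.0
30 [425.3 229.6] [ 79. 104. 126.] -181.0 -161.0 -157.0
31 [426.2 229.4] [ 90. 100. 107.] -183.0 -163.0 -159.0
32 [427.2 229.2] [121. 126. 129.] -186.0 -166.0 -162.0
33 [428.2 228.9] [155. 161. 163.] -189.0 -168.0 -164.0
34 [429.2 228.7] [163. 170. 171.] -191.0 -171.0 -167.0
35 [430.1 228.5] [163. 169. 171.] -194.0 -174.0 -169.0
36 [431.1 228.3] [163. 170. 171.] -197.0 -176.0 -172.0
37 [432.1 228.1] [163. 169. 171.] -199.0 -179.0 -175.0
```

View pics/c11.png

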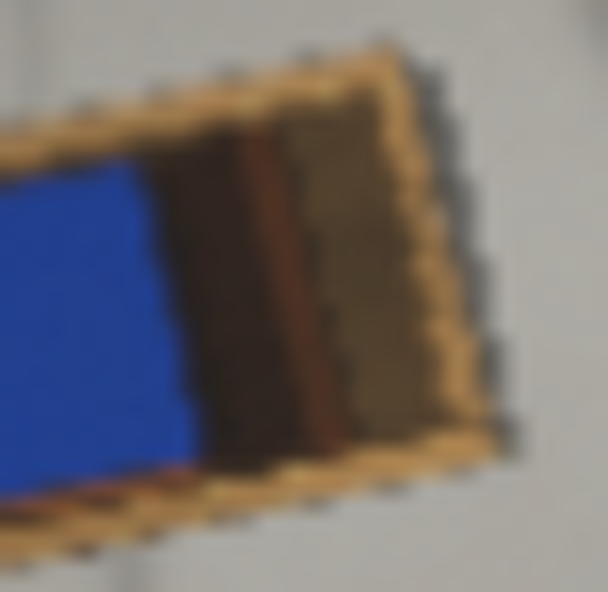

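The crop shows a dark band beside the blue lid at (160–250), then a reddish strip, then the end wall. That puts the divider's face roughly between u=-120 and -132, so 5 to 17 mm remain. I go on in short, checked steps.

apply_moves:
  increments:
    - {"jaw":0,"x":0,"y":0,"z":1,"yaw":0}
    - {"jaw":0,"x":0,"y":0,"z":1,"yaw":0}
    - {"jaw":0,"x":0,"y":0,"z":1,"yaw":0}

```text
clock: 29.22
tcp_pos: [0.4697, -0.1164, 0.052]
tcp_rot: [0.078, -0.078, 0.703, -0.703]
contact_force: [-0.3, 2.4, 0.3]
width: -0.0001
```

```bash
python3 - <<'E'
from cell import r
from h import *
u(r.observe())
e=r.snapshot("side");B=((105,120,60),(130,255,255));print(rect(e,*B,(240,240,320,320),.081))
E
```

```text
u 25.1 v -0.1 z 52.0  Fu 2.39 Fv 0.19 Fz 0.34
(array([ 490.8, -228.9,   60.2,   42.9,  101.5]), (275.707275390625, 276.71246337890625))
```

apply_moves:
  increments:
    - {"jaw":0,"x":0,"y":0,"z":1,"yaw":0}
    - {"jaw":0,"x":0,"y":0,"z":1,"yaw":0}
    - {"jaw":0,"x":0,"y":0,"z":1,"yaw":0}

```text
clock: 29.65
tcp_pos: [0.4704, -0.1194, 0.052]
tcp_rot: [-0.078, 0.078, -0.703, 0.703]
contact_force: [-0.5, 2.6, 1.7]
width: 0.0
```

apply_moves:
  increments:
    - {"jaw":0,"x":0,"y":0,"z":1,"yaw":0}
    - {"jaw":0,"x":0,"y":0,"z":1,"yaw":0}

```text
clock: 29.9
tcp_pos: [0.4708, -0.1213, 0.052]
tcp_rot: [-0.078, 0.078, -0.703, 0.703]
contact_force: [-0.9, 2.2, 0.6]
width: 0.0
```

apply_moves:
  increments:
    - {"jaw":0,"x":0,"y":0,"z":1,"yaw":0}
    - {"jaw":0,"x":0,"y":0,"z":1,"yaw":0}

```text
clock: 30.15
tcp_pos: [0.4713, -0.1232, 0.052]
tcp_rot: [0.078, -0.078, 0.703, -0.703]
contact_force: [-0.2, 1.1, 1.2]
width: 0.0002
```

apply_moves:
  increments:
    - {"jaw":0,"x":0,"y":0,"z":1,"yaw":0}
    - {"jaw":0,"x":0,"y":0,"z":1,"yaw":0}

```text
clock: 30.4
tcp_pos: [0.4717, -0.1252, 0.052]
tcp_rot: [0.078, -0.078, 0.703, -0.703]
contact_force: [-0.0, 1.7, 0.9]
width: 0.0002
```

apply_moves:
  increments:
    - {"jaw":0,"x":0,"y":0,"z":1,"yaw":0}
    - {"jaw":0,"x":0,"y":0,"z":1,"yaw":0}

```text
clock: 30.65
tcp_pos: [0.4721, -0.1271, 0.052]
tcp_rot: [-0.078, 0.078, -0.703, 0.703]
contact_force: [-0.3, 1.9, 0.7]
width: 0.0
```

apply_moves:
  increments:
    - {"jaw":0,"x":0,"y":0,"z":1,"yaw":0}
    - {"jaw":0,"x":0,"y":0,"z":1,"yaw":0}

```text
clock: 30.9
tcp_pos: [0.4726, -0.1291, 0.052]
tcp_rot: [-0.078, 0.078, -0.703, 0.703]
contact_force: [0.2, 2.7, -0.0]
width: 0.0002
```

apply_moves:
  increments:
    - {"jaw":0,"x":0,"y":0,"z":1,"yaw":0}
    - {"jaw":0,"x":0,"y":0,"z":1,"yaw":0}

```text
clock: 31.15
tcp_pos: [0.473, -0.1311, 0.052]
tcp_rot: [0.078, -0.078, 0.703, -0.703]
contact_force: [-0.6, 1.5, 1.9]
width: 0.0001
```

apply_moves:
  increments:
    - {"jaw":0,"x":0,"y":0,"z":1,"yaw":0}
    - {"jaw":0,"x":0,"y":0,"z":1,"yaw":0}

```text
clock: 31.4
tcp_pos: [0.4734, -0.133, 0.052]
tcp_rot: [-0.078, 0.078, -0.703, 0.703]
contact_force: [-0.7, 2.2, -0.3]
width: 0.0002
```

apply_moves:
  increments:
    - {"jaw":0,"x":0,"y":0,"z":1,"yaw":0}
    - {"jaw":0,"x":0,"y":0,"z":0.8,"yaw":0}

```text
clock: 31.65
tcp_pos: [0.4736, -0.1339, 0.052]
tcp_rot: [0.078, -0.078, 0.704, -0.702]
contact_force: [-4.8, 15.3, 5.5]
width: 0.0002
```

The force jumped to about 16 N, so the row is stopped by the divider. I hold briefly, then check.

apply_moves:
  increments:
    - {"jaw":0,"x":0,"y":0,"z":0,"yaw":0}
    - {"jaw":0,"x":0,"y":0,"z":0,"yaw":0}

```text
clock: 31.9
tcp_pos: [0.4736, -0.1338, 0.052]
tcp_rot: [0.078, -0.078, 0.704, -0.702]
contact_force: [-4.9, 12.7, 5.5]
width: -0.0001
```

apply_moves:
  increments:
    - {"jaw":0,"x":0,"y":0,"z":-1,"yaw":0}
    - {"jaw":0,"x":0,"y":0,"z":-3,"yaw":0}
    - {"jaw":0,"x":0,"y":0,"z":-6,"yaw":0}
    - {"jaw":0,"x":0,"y":0,"z":-10,"yaw":0}
    - {"jaw":0,"x":0,"y":-20,"z":0,"yaw":0}
    - {"jaw":0,"x":0,"y":-30,"z":0,"yaw":0}
    - {"jaw":0,"x":0,"y":-40,"z":0,"yaw":0}
    - {"jaw":0,"x":0,"y":-30,"z":-20,"yaw":0}
    - {"jaw":0,"x":0,"y":0,"z":-45,"yaw":0}
    - {"jaw":0,"x":0,"y":0,"z":-55,"yaw":0}
    - {"jaw":0,"x":0,"y":0,"z":-55,"yaw":0}
    - {"jaw":0,"x":0,"y":0,"z":-55,"yaw":0}
    - {"jaw":0,"x":0,"y":0,"z":-55,"yaw":0}
    - {"jaw":0,"x":0,"y":0,"z":-45,"yaw":0}
    - {"jaw":0,"x":0,"y":0,"z":-20,"yaw":0}
    - {"jaw":0,"x":0,"y":0,"z":0,"yaw":0}

```text
clock: 33.9
tcp_pos: [0.3922, 0.2276, 0.1719]
tcp_rot: [-0.079, 0.079, -0.703, 0.703]
contact_force: [0.4, 0.0, 0.3]
width: -0.0
```

```bash
python3 - <<'E'
from cell import r
from h import *
u(r.observe())
e=r.snapshot("side");d=r.snapshot("top")
B=((105,120,60),(130,255,255));O=((5,200,110),(16,255,255))
a=np.radians(102.7);E=np.array([np.cos(a),np.sin(a)]);V=np.array([np.sin(a),-np.cos(a)])
for n,m,roi in(("blue",B,(340,210,436,276)),("orange",O,(320,210,436,270))):
    q=rect(d,*m,roi,.081)[0];p=q[:2]-[475.9,-140.8];print(n,q,"u,v",(p@E).round(1),(p@V).round(1))
c=lambda i,x,y:cv2.resize(i[y:y+130,x:x+130],None,fx=3,fy=3,interpolation=cv2.INTER_CUBIC)
cv2.imwrite("pics/c12.png",np.hstack([c(d["image"],310,180),c(e["image"],210,200)]))
E
```

```text
u 377.6 v -0.1 z 171.9  Fu -0.06 Fv 0.41 Fz 0.35
blue [ 498.6 -239.    61.6   45.5  102.8] u,v -100.8 0.6
orange [ 483.7 -174.9   62.9   46.2  102.7] u,v -35.0 0.1
```

```bash
python3 - <<'E'
from cell import r
from h import *
a=np.radians(102.7);E=np.array([np.cos(a),np.sin(a)]);V=np.array([np.sin(a),-np.cos(a)]);ce=np.array([475.9,-140.8])
for n in("top","side"):
  d=r.snapshot(n);T=np.linalg.inv(d["cam_to_world"])
  for t in list(range(-140,-122,3))+list(range(-78,-54,2))+list(range(-8,5,3)):
    w=[np.r_[(ce+t*E+v*V)/1000,.081] for v in(-12,-6,0,6,12)]
    q=cv2.projectPoints(np.array(w),cv2.Rodrigues(T[:3,:3])[0],T[:3,3],d["K"],np.array([float(d["k1"]),0,0,0]))[0].reshape(-1,2)
    c=[cv2.getRectSubPix(d["image"],(1,1),tuple(map(float,p)))[0,0] for p in q];print(n,t,np.mean(c,0).round(0))
E
```

```text
top -140 [47. 65. 82.]
top -137 [45. 62. 78.]
top -134 [53. 51. 58.]
top -131 [117.  60.  42.]
top -128 [147.  66.  38.]
top -125 [148.  67.  37.]
top -78 [149.  67.  38.]
top -76 [150.  67.  39.]
top -74 [149.  67.  38.]
top -72 [143.  65.  43.]
top -70 [119.  66.  74.]
top -68 [ 76.  80. 148.]
top -66 [ 33.  95. 200.]
top -64 [ 14. 101. 217.]
top -62 [ 10. 102. 220.]
top -60 [ 11. 102. 220.]
top -58 [ 10. 103. 220.]
top -56 [ 11. 103. 220.]
top -8 [  7. 103. 218.]
top -5 [ 18.  81. 174.]
top -2 [ 48.  73. 120.]
top 1 [ 93.  96. 107.]
top 4 [100. 101. 107.]
side -140 [67. 47. 43.]
side -137 [82. 51. 44.]
side -134 [115.  64.  47.]
side -131 [136.  74.  50.]
side -128 [142.  77.  50.]
side -125 [142.  77.  51.]
side -78 [136.  72.  50.]
side -76 [133.  72.  58.]
side -74 [120.  74.  84.]
side -72 [100.  81. 119.]
side -70 [ 74.  91. 156.]
side -68 [ 54. 100. 180.]
side -66 [ 43. 107. 194.]
side -64 [ 40. 108. 198.]
side -62 [ 39. 108. 199.]
side -60 [ 39. 108. 199.]
side -58 [ 40. 109. 199.]
side -56 [ 40. 108. 199.]
side -8 [ 41.  88. 155.]
side -5 [ 45.  75. 119.]
side -2 [48. 69. 99.]
side 1 [48. 68. 94.]
side 4 [47. 67. 94.]
```

The blend from blue to orange at u≈-68.5 mm is clean, with no gap band. The outer edges at -132.5 and -4.5 mm are each 64 mm away, as they should be for touching boxes. I hand the job in.

```bash
python3 -c "
from cell import r
print(r.finish_job());print(r.observe()['clock'])"
```

```text
the job is handed in; nothing more can be done
None
the job is handed in; nothing more can be done
```

I handed the job in at about 34 s of the 72 s allowed. The orange-lidded box stands in the trough against the blue-lidded one, and both are stopped by the divider. No verdict was reported.

**What I did**
- I lifted the orange-lidded box from between the jars by its x faces, stood it on the cork mat and let go. I then took it again across its long ends and lowered it upright into the trough without touching the walls.
- I pushed it with shut fingers until the blue-lidded box moved, about 25 mm in all, and met the divider. I pressed with about 14–16 N at the wrist for some 0.3 s, then withdrew.

**Last checks**
- **Gap:** in the top view the boxes' edges lie at -132.5, -68.5 and -4.5 mm along the trough. That is 64 mm per box, with a clean blue-to-orange change and no gap showing.
- **Squareness:** the box axes read 102.8° and 102.7° against the trough's 102.7°. Both sit within 1 mm of the trough's centre line.

**What disagreed or went unchecked**
- The colour-mask centres gave a spacing of 65.8 mm instead of 64 mm. I put this down to blended edge pixels, since the edge profile showed no gap.
- Early in the push the fingers pressed down on the lid with about 6 N. I backed off and raised them, and the force went away.
- The picture limit kept me from viewing the final image, so these last checks are numerical only. I did not measure the jars, lid, spoon, colander or container again, but no unexpected contact forces showed.

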